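# Load the master plate on the contour machine and start the check

### The arm

A 7-joint arm with a two-finger parallel gripper is mounted at the origin on the work surface. World frame = base frame: x ahead of the robot, y to its left, z up, the work surface at z = 0. Lengths are in mm, angles in degrees, forces in N, time in s.
With the tool pointing down it reaches from about 425 to 1025 mm from the base axis. Payload 3.6 kg.
Tool frame: the origin (TCP) lies on the centre line of the jaws, within the pads' length; the fingertips stand 14 mm ahead of it and the grasp point (between the pads) lies 5 mm behind it (arm.tip_extent is the distance from the TCP to the fingertips, in mm); z points along the fingers, y is the line along which they close (so a half turn about z gives the same grasp; the last joint's range is limited). The gripper opens to 85 mm and grips with 20 to 120 N. Pads are 22 mm wide; open, the fingers measure 114 mm over their backs; the gripper's body (76 mm by 85 mm) begins 54 mm behind the grasp point. The pads swing forward as they close: fully open they stand 13 mm farther back than shut.
Start: joints at [62.424, 33.873, 2.773, 92.16, -1.908, 54.013, -1.931], TCP at [274.163, -671.166, 245.302] pointing down, gripper open.
Joint ranges: [-153.93, 153.93], [-27.13, 128.08], [-72.61, 78.16], [10.71, 143.7], [-87.88, 267.88], [4.46, 118.87], [-176.78, 176.78]. Speed limits (degrees/s): [147.25, 147.25, 180, 180, 180, 180, 180].

### API

Orientations are given as [roll, pitch, yaw] about the fixed x, y, z axes, in that order (R = Rz(yaw) Ry(pitch) Rx(roll)).
In Python, from rig import arm, viewer gives the robot as it stands. The module is installed in compiled form; this text tells all that it offers.
- The arm moves only by the shell command python3 -m handwheel 'ROWS'. ROWS is JSON, a list that holds one entry, the list of rows, each a list of 7 numbers: the turn, a rotation vector about the tool's x, y, z in degrees, then the shift along the tool's x, y, z in m, then the opening, from -1 (shut) to 1 (fully open), so that 0 is half open. A call has 1 to 5 rows; each row shifts and turns the commanded pose from where the row before left it, along the tool's axes as they then stand; what a row does not reach is not made up. A row lasts 1/10 s, in which the tool goes at most 50 mm and 8.59 degrees, less where a joint would pass 70% of its speed; a pose out of reach is approached as far as the arm can. A call is refused whole if a number of a shift passes 0.05 or a number of a turn 8.59, either way. A call with a gripper value outside its range is refused whole. The fingers move at their own pace and stop on an object; the grip force is fixed at half the most. Time passes only in rows, so rows that do not move let the fingers close. It gives the time, the measured TCP pose, the force, the opening and the grip force at its end, in the units of the state.
- arm.get_state(): the state, without advancing time (a new reading comes with each control period).
- viewer.get_image(name): name is "side" or "top"; returns a dict with "image" (400x640x3 uint8, red, green, blue), "fx", "fy", "cx", "cy" (pixels), "R" (3x3) and "t" (3): a world point X has camera coordinates R X + t. Camera axes: x right, y down, z forward; pixel columns grow to the right and rows downward; lengths in mm; the calibration is good to about 2 mm. A picture is of the moment at which its call begins. There is no depth.
- arm.finish_job(): hands the job in; it is judged then, once.
The state is a dict: "time": time; "q": joint angles; "joint_velocities": joint speeds; "joint_efforts": joint torques, N m; "position": TCP position; "orientation": TCP orientation; "wrist_force": force on the tool from outside, world axes, zero at the start; "ft_torque": the same for the moment, N m; "opening": finger opening in mm; "grasp_force": force on a finger pad.
Only numpy, scipy, OpenCV 4.12 (cv2) and the standard library are available. Lean on these libraries where they do the work, as an engineer would, in place of code of your own. Each camera call takes 0.05 s, during which the arm holds its last target. There are 200 camera calls.

### The job

Slide the machine's carriage back to its loading stop (the red block at its handle end), then take the steel plate with the orange grip out of the wooden rack and slide it on edge, fully home, into the carriage's slot. Push the carriage with the plate up to the other red stop, under the stylus, then press the green start button on the control pad all the way down and let go. Leave the blue plate, the ring gauge and the setting cylinder where they stand.

Things in the scene. Friction and masses are not known exactly. Their poses are not given: they have to be found in the camera images.
- carriage (a joint): position of the carriage along its slide (m): 0 = against the loading stop (handle end), 0.14 = against the measuring stop under the stylus. It grows along the +y axis of slot_floor. About 4 N of friction; it stays where it is left
- slot_floor (a point): moves with the carriage: centre of the floor of the carriage's dark purple slotted holder, 62 mm above the table. Axes: y along the slot and along the slide (towards the stylus), x across the slot, z up. The slot is 8.5 mm wide, 108 mm long, closed at both ends, with 28 mm straight walls and then flared steel lips to 41 mm above the floor, 24 mm wide and 124 mm long at the mouth
- carriage_handle (a point): moves with the carriage: centre of its black handle block (24 x 24 mm, 36 mm high, on a 16 mm steel post), 124 mm above the table, 100 mm from the slot centre towards -y; same axes as slot_floor. Its top is 142 mm above the table. To be pinched from above or pushed
- orange_plate: loose flat steel master plate 6 mm thick (x), 100 mm long (y), 70 mm high (z), 0.35 kg, with an orange grip block on its top edge; standing upright in one of the two slots of the rack. Origin: middle of its lower edge. Either way round is fine in the carriage slot
- orange_plate_grip (a point): centre of the orange grip block (16 mm thick along x, 50 mm long along y, 26 mm high along z), 83 mm above the plate's lower edge; the block's top is at 96 mm
- rack: fixed wooden rack 180 (x) x 132 (y) x 41 (z) mm with two slots along its y axis, 90 mm apart at x = -45 and +45 mm; slots 8.5 mm wide, 108 mm long, 26 mm deep, their floors 15 mm above the table. Origin: centre of the underside, on the table
- blue_plate: loose plate like the orange one but with a blue grip, standing in the rack's other slot; to be left alone. Origin: middle of its lower edge
- start (a joint): travel of the green start button (m): 0 = up, 0.006 = fully down; a spring returns it; 4 N when fully down
- start_top (a point): centre of the top face of the green start button, 30 mm across, on the white control pad (90 x 160 mm, 22 mm high); it is pressed straight down
- ring_gauge: loose steel ring 60 mm across, 22 mm high, lying flat; to be left alone. Origin: centre of the underside
- setting_cylinder: loose dark steel cylinder 40 mm across, 60 mm high, upright; to be left alone. Origin: centre of the underside
- machine: fixed measuring machine: black granite base 30 mm high with the slide bed between two red stop blocks. Origin: on the table under the slide's middle; y along the slide. Its stylus, a thin rod above the slot's line, runs from y = 440 mm to y = 105 mm, 195 mm or more high; its tip ends 169 mm above the table. A seated plate's grip tops out at 158 mm
Things that resemble listed ones, but are neither listed nor needed, are in the scene too. What is shaped like the orange_plate but purple or turquoise is not meant. Of the things that look like the part that bears start, take the one that is farthest from the robot's base at the start.

How it is judged (in metres and radians):
On the way, in this order (a step that is already met when the one before it is completed fails the run):
1. the carriage stands against its loading stop (within 4 mm) (value of joint carriage below 0.004 m), for 0.2 s.
2. the orange plate is fully home and upright in the carriage's slot, the carriage still at its loading end (within 15 mm) (z of orange_plate in the frame of slot_floor between -0.004 and 0.004 m and x of orange_plate in the frame of slot_floor between -0.004 and 0.004 m and y of orange_plate in the frame of slot_floor between -0.008 and 0.008 m and angle between orange_plate's own z axis and vertical below 0.08 rad and angle between the y axis of orange_plate and the y axis of slot_floor, either way round below 0.06 rad and value of joint carriage below 0.015 m), for 0.2 s.
3. the carriage with the seated plate stands against the measuring stop (within 4 mm) (z of orange_plate in the frame of slot_floor between -0.004 and 0.004 m and x of orange_plate in the frame of slot_floor between -0.004 and 0.004 m and y of orange_plate in the frame of slot_floor between -0.008 and 0.008 m and angle between orange_plate's own z axis and vertical below 0.08 rad and angle between the y axis of orange_plate and the y axis of slot_floor, either way round below 0.06 rad and value of joint carriage above 0.136 m), for 0.2 s.
4. the start button is pressed down (at least 4.5 of its 6 mm) with carriage and plate in place (all of step 3 and value of joint start above 0.0045 m), for 0.05 s.
At the end, for the whole second after the job is handed in: The carriage is within 4 mm of the measuring stop; the orange plate rests in its slot, lower edge within 4 mm of the slot floor in height, centred within 4 mm across and 8 mm along it, upright within 0.08 rad, along the slot within 0.06 rad; the start button is up again and everything is at rest (all of step 3 and value of joint start below 0.002 m and linear speed of orange_plate below 0.02 m/s); the robot touches nothing.
It fails at once if the blue plate is moved more than 25 mm (distance of blue_plate from where it was at the start of the episode above 0.025 m).
It fails at once if the ring gauge is moved more than 25 mm (distance of ring_gauge from where it was at the start of the episode above 0.025 m).
It fails at once if the setting cylinder is moved more than 25 mm (distance of setting_cylinder from where it was at the start of the episode above 0.025 m).
It also fails if it takes over 72 s, if anything falls off the work surface, if the arm or the gripper's body presses on something with over 40 N, if the wrist force passes 120 N, or if a joint passes its speed limit or range.

## Working session

There is one attempt and no reset: what is moved stays moved. The work goes in short steps, Python scripts to look and compute and a shell command to move; the robot and the scene stay as the last step left them, time stands still between calls to the robot, and variables do not carry over. Pictures are saved under pics/ and viewed, at most 10 in all, crops included, and the job is handed in when it is done.

```bash
mkdir -p pics && python3 - <<'E'
from rig import arm, viewer
import cv2,pickle
s=arm.get_state();print(s['time'],s['position'],s['orientation'],s['opening'],s['wrist_force'],arm.tip_extent)
for n in("side","top"):
    d=viewer.get_image(n);pickle.dump(d,open(f'{n}0.pkl','wb'))
    cv2.imwrite(f'pics/{n}0.png',d['image'][:,:,::-1]);print(n,d['fx'],d['cx'],d['cy'],d['R'],d['t'])
E
```

```text
0.0 [ 273.88535819 -670.4306639   244.15261098] [-1.79874692e+02  7.12921902e-03  2.22260118e+01] 85.23474108037603 [-0.51667635 -0.29700919  0.73151938] 14.0
side 413.30567744490236 316.6710503786202 198.76395681841427 [[-0.8523284  -0.52268699 -0.01829235]
 [-0.25165458  0.44052318 -0.86174782]
 [ 0.45848257 -0.72988879 -0.50700699]] [354.16903423 228.77453451 898.14949135]
top 415.1362830375945 318.2799477994407 202.44480001795267 [[-1.48023225e-02 -9.99887798e-01 -2.29847395e-03]
 [-9.94692647e-01  1.49594190e-02 -1.01797611e-01]
 [ 1.01820573e-01  7.79434072e-04 -9.94802475e-01]] [ -49.88745156  428.77935629 1211.32995291]
```

View pics/top0.png

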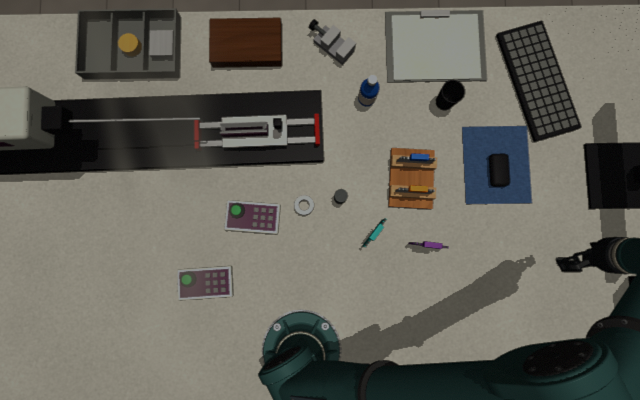

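View pics/side0.png

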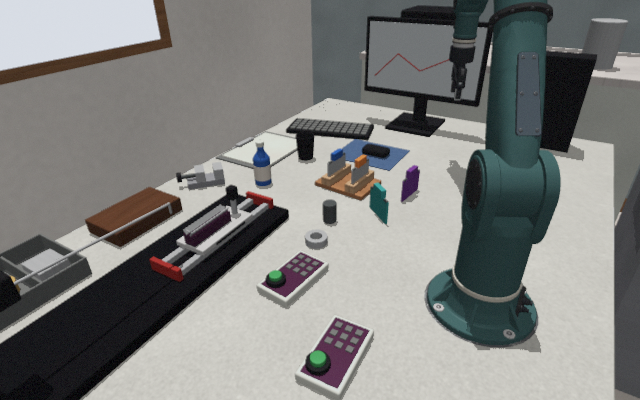

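The top view shows the carriage's slot at about (245,129) and its handle at (278,125). The red stops are at (197,134) and (317,128), and the rack is at (413,179) with the orange grip at (414,189) and the blue at (416,158). Two pads look alike, with buttons at (236,211) and (187,281). The teal (374,233) and purple (430,245) plates are decoys. I'll locate these and check in an enlarged crop.

```bash
cat > h.py <<'E'
import numpy as np,cv2,pickle
from rig import arm,viewer
def load(n):return pickle.load(open(n+'.pkl','rb'))
def snap(n,tag):
    d=viewer.get_image(n);pickle.dump(d,open(tag+'.pkl','wb'));return d
def w(d,u,v,z):
    r=d['R'].T@np.array([(u-d['cx'])/d['fx'],(v-d['cy'])/d['fy'],1]);c=-d['R'].T@d['t']
    return (c+r*(z-c[2])/r[2]).round(1)
def px(d,X):
    p=d['R']@np.array(X,float)+d['t'];return (p[0]/p[2]*d['fx']+d['cx']).round(1),(p[1]/p[2]*d['fy']+d['cy']).round(1)
def blob(d,lo,hi,box,z=None):
    x0,y0,x1,y1=box;h=cv2.cvtColor(d['image'],cv2.COLOR_RGB2HSV)
    m=cv2.inRange(h,lo,hi)[y0:y1,x0:x1]
    P=np.argwhere(m)[:,::-1]+[x0,y0]
    if len(P)<4:return len(P),
    r=cv2.minAreaRect(P.astype(np.float32))
    return len(P),P.mean(0).round(2),r
def crop(d,box,k,f):
    x0,y0,x1,y1=box
    cv2.imwrite(f,cv2.resize(d['image'][y0:y1,x0:x1,::-1],None,fx=k,fy=k,interpolation=cv2.INTER_CUBIC))
E
python3 - <<'E'
from h import *
d=load('top0');crop(d,(170,80,450,290),2.8,'pics/crop0.png')
R=((0,130,80),(8,255,255));O=((9,150,100),(22,255,255));B=((100,130,80),(120,255,255));G=((45,120,50),(80,255,255))
for n,c,box,z in(('stopM',R,(185,110,210,160),65),('stopL',R,(310,105,325,155),65),('orange',O,(395,182,436,198),110),('blue',B,(395,150,436,168),110),('btnA',G,(225,200,250,220),25),('btnB',G,(178,270,200,290),25)):
    b=blob(d,*c,box)
    print(n,b, w(d,*b[1],z) if len(b)>1 else '')
    if len(b)>1: print([list(w(d,*p,z)[:2]) for p in cv2.boxPoints(b[2])])
print(w(d,278,125,142),w(d,245,129,103))
E
```

```text
stopM (99, array([196.34, 132.74]), ((196.0, 133.5), (27.0, 4.0), 90.0)) [633.4 296.4  65. ]
[[np.float64(671.6), np.float64(303.9)], [np.float64(671.4), np.float64(292.2)], [np.float64(590.9), np.float64(291.0)], [np.float64(591.0), np.float64(302.6)]]
stopL (136, array([316.72, 128.4 ]), ((316.6107482910156, 128.49383544921875), (29.23270034790039, 4.714951992034912), 86.8201675415039)) [640.9 -55.   65. ]
[[np.float64(684.1), np.float64(-46.0)], [np.float64(684.7), np.float64(-59.8)], [np.float64(597.4), np.float64(-63.2)], [np.float64(596.8), np.float64(-49.5)]]
orange (246, array([416.48, 185.35]), ((413.5, 186.5), (9.0, 37.0), 90.0)) [ 462.4 -328.8  110. ]
[[np.float64(472.7), np.float64(-269.7)], [np.float64(471.1), np.float64(-372.1)], [np.float64(446.0), np.float64(-371.0)], [np.float64(447.6), np.float64(-268.8)]]
blue (89, array([419.4 , 156.21]), ((419.5, 156.5), (5.0, 17.0), 90.0)) [ 544.2 -340.1  110. ]
[[np.float64(550.9), np.float64(-316.9)], [np.float64(550.1), np.float64(-364.3)], [np.float64(536.0), np.float64(-363.7)], [np.float64(536.7), np.float64(-316.4)]]
btnA (72, array([235.93, 209.53]), ((236.0, 209.5), (9.0, 8.0), 90.0)) [410.3 187.7  25. ]
[[np.float64(423.9), np.float64(199.4)], [np.float64(423.5), np.float64(175.7)], [np.float64(396.8), np.float64(175.6)], [np.float64(397.2), np.float64(199.2)]]
btnB (0,) 
[630.   50.5 142. ] [631.4 147.7 103. ]
```

View pics/crop0.png

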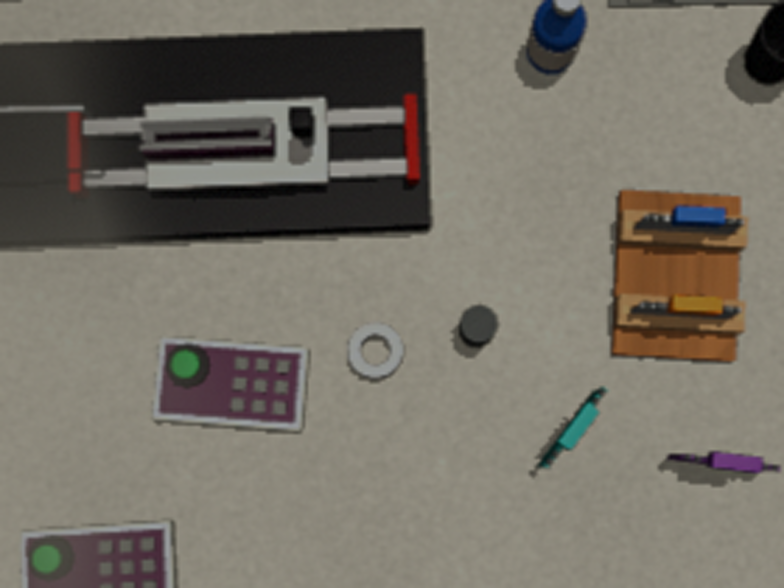

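The crop shows the orange grip at full-image (418.9,188.6) and the blue grip at (420,156.8). The two candidates for the start button are pad A at (253,217) and pad B at (205,283). Pad A lies about 420 mm from the base and pad B about 360 mm, so I take A, with its button at (236,210).

```bash
python3 - <<'E'
from h import *
d=load('top0');f=lambda u,v:(170+u/2.8,80+v/2.8)
h=cv2.cvtColor(d['image'],cv2.COLOR_RGB2HSV)
print(h[188,416],h[189,420],h[180,415],h[192,400])
for s in(190,205,220):
    b=blob(d,(12,s,150),(30,255,255),(395,180,440,198));print(s,b,w(d,*b[1],111) if len(b)>1 else '')
for n,u,v,z in(('grip',697,303,111),('blue',700,215,111),('plate l',632,311,85),('plate r',738,312,85),('rackTL',621,190,41),('TR',741,197,41),('BR',736,361,41),('BL',612,355,41),('handle',301,119,142),('lipL',142,137,103),('lipR',273,134,103),('btn',184,364,28),('btnB',45,559,28),('ring',376,351,22),('cyl',478,324,60),('baseR',424,30,30),('baseBR',430,228,30),('baseBL',0,247,30)):
    print(n,w(d,*f(u,v),z))
s=load('side0')
for n,u,v,z in(('handle',232,189,142),('grip',361,159,111),('btn',276,277,25),('mouth',208,222,103)):print('side',n,w(s,u,v,z))
crop(s,(150,130,430,340),2.8,'pics/crop1.png')
E
```

```text
[ 19 194 146] [ 20 194 147] [ 14 173 130] [ 16 112  66]
190 (0,) 
205 (0,) 
220 (0,) 
grip [ 454.2 -335.   111. ]
blue [ 542.4 -341.4  111. ]
plate l [ 450.5 -275.5   85. ]
plate r [ 447.9 -382.3   85. ]
rackTL [ 585.3 -276.5   41. ]
TR [ 575.8 -403.    41. ]
BR [ 402.  -390.3   41. ]
BL [ 410.2 -261.3   41. ]
handle [637.   51.9 142. ]
lipL [632.7 216.3 103. ]
lipR [633.8  84.  103. ]
btn [408.6 187.7  28. ]
btnB [207.9 330.7  28. ]
ring [419.9 -14.6  22. ]
cyl [ 442.6 -121.3   60. ]
baseR [767.8 -70.9  30. ]
baseBR [549.8 -73.9  30. ]
baseBL [536.3 383.8  30. ]
side handle [631.8  62.  142. ]
side grip [ 450.9 -325.5  111. ]
side btn [417.  175.4  25. ]
side mouth [622.6 166.7 103. ]
```

View pics/crop1.png

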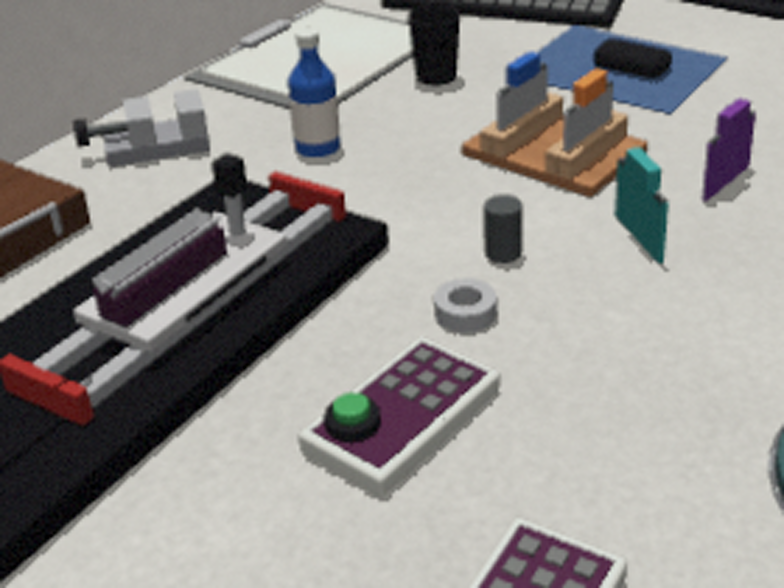

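The side crop shows the handle's top at crop (229,161), the orange grip's top at (590,77) and pad A's button top at (351,402). I'll triangulate these three.

```bash
python3 - <<'E'
from h import *
t,s=load('top0'),load('side0')
def tri(a,b):
    P=[d['R'] for d in(t,s)]
    M=[np.diag([d['fx'],d['fy'],1])@np.c_[d['R'],d['t']] for d in(t,s)]
    q=[np.array([[u-d['cx']],[v-d['cy']]],float) for d,(u,v) in((t,a),(s,b))]
    X=cv2.triangulatePoints(M[0],M[1],*q);return (X[:3]/X[3]).ravel().round(1)
f=lambda u,v:(170+u/2.8,80+v/2.8);g=lambda u,v:(150+u/2.8,130+v/2.8)
for n,a,b in(('handle top',(301,119),(229,161)),('grip top',(697,303),(590,77)),('btn',(184,364),(351,402))):
    X=tri(f(*a),g(*b));print(n,X,px(t,X),f(*a),px(s,X),g(*b))
X=w(s,*g(590,77),111);print('side grip111',X, w(s,*g(229,161),142), w(s,*g(351,402),30),w(s,*g(351,402),35))
st=arm.get_state();print(st['q'].round(1) if hasattr(st['q'],'round') else st['q'])
E
```

```text
handle top [639.   52.9 139.8] (np.float64(277.2), np.float64(122.0)) (277.5, 122.5) (np.float64(232.3), np.float64(187.6)) (231.78571428571428, 187.5)
grip top [ 455.1 -334.4  111.5] (np.float64(418.8), np.float64(187.9)) (418.92857142857144, 188.21428571428572) (np.float64(361.1), np.float64(157.5)) (360.7142857142857, 157.5)
btn [408.3 184.9  45.8] (np.float64(235.5), np.float64(209.6)) (235.71428571428572, 210.0) (np.float64(276.0), np.float64(273.7)) (275.3571428571429, 273.57142857142856)
side grip111 [ 456.6 -335.   111. ] [637.7  56.1 142. ] [421.6 171.1  30. ] [417.8 175.6  35. ]
[62.4 33.9  2.8 92.2 -1.9 54.  -1.9]
```

```bash
python3 -m handwheel '[[[0,0,-8.5,0,0,0,0],[0,0,-8.5,0,0,0,0],[0,0,-8.5,0,0,0,0],[0,0,-8.5,0,0,0,0],[0,0,-8.5,0,0,0,0]]]'; python3 -m handwheel '[[[0,0,-8.5,0,0,0,0],[0,0,-8.5,0,0,0,0],[0,0,-8.5,0,0,0,0],[0,0,-8.5,0,0,0,0],[0,0,0,0,0,0,0]]]'
```

```text
time: 0.6
position: [273.9, -670.8, 244.6]
orientation: [-179.9, -0.0, 65.1]
wrist_force: [-0.9, -0.5, -0.3]
opening: 42.8
grasp_force: 0.0
time: 1.1
position: [273.6, -670.9, 244.5]
orientation: [180.0, -0.1, 98.7]
wrist_force: [0.2, -0.1, -1.3]
opening: 43.0
grasp_force: 0.0
```

```bash
python3 -m handwheel '[[[0,0,7,0,0,0,0.4],[0,0,0,0.039,0.021,0,0.4],[0,0,0,0.039,0.021,0,0.4],[0,0,0,0.039,0.021,0,0.4],[0,0,0,0.039,0.021,0,0.4]]]'; python3 -m handwheel '[[[0,0,0,0.039,0.021,0,0.4],[0,0,0,0.039,0.021,0,0.4],[0,0,0,0.039,0.021,0,0.4],[0,0,0,0.039,0.021,0,0.4],[0,0,0,0.039,0.021,0,0.4]]]';python3 -m handwheel '[[[0,0,0,0.039,0.021,0,0.4],[0,0,0,0.039,0.021,0,0.4],[0,0,0,0.039,0.021,0,0.4],[0,0,0,0.039,0.021,0,0.4],[0,0,0,0.039,0.021,0,0.4]]]';python3 -m handwheel '[[[0,0,0,0.039,0.021,0,0.4],[0,0,0,0.039,0.021,0,0.4],[0,0,0,0,0,0,0.4],[0,0,0,0,0,0,0.4]]]'
python3 -c "
from h import *
s=arm.get_state();print(np.round(s['q'],1))"
```

```text
time: 1.6
position: [353.9, -511.0, 245.1]
orientation: [-180.0, -0.0, 91.5]
wrist_force: [1.1, -0.7, 0.0]
opening: 59.4
grasp_force: 0.0
time: 2.1
position: [453.0, -313.0, 245.3]
orientation: [-180.0, 0.0, 91.5]
wrist_force: [1.0, 0.1, 1.0]
opening: 59.7
grasp_force: 0.0
time: 2.6
position: [552.1, -115.0, 245.3]
orientation: [-180.0, 0.0, 91.5]
wrist_force: [1.3, -1.0, -0.0]
opening: 59.6
grasp_force: 0.0
time: 3.0
position: [591.4, -35.7, 245.1]
orientation: [-180.0, -0.0, 91.8]
wrist_force: [-0.1, 0.1, -0.6]
opening: 59.8
grasp_force: 0.0
[ 15.   25.7 -21.6 109.   12.5  47.6 -11.4]
```

```bash
python3 -m handwheel '[[[0,0,0,0.0293,0.0165,0,0.4],[0,0,0,0.0293,0.0165,0,0.4],[0,0,0,0.0293,0.0165,0,0.4],[0,0,0,0,0,0.04,0.4],[0,0,0,0,0,0,0.4]]]'
python3 - <<'E'
from h import *
d=snap('top','top1');s=snap('side','side1')
crop(d,(230,80,350,170),3.3,'/tmp/a.png');crop(s,(180,100,300,220),3.3,'/tmp/b.png')
a,b=cv2.imread('/tmp/a.png'),cv2.imread('/tmp/b.png')
cv2.imwrite('pics/c2.png',np.hstack([cv2.copyMakeBorder(a,0,b.shape[0]-a.shape[0],0,0,cv2.BORDER_CONSTANT),b]))
E
```

```text
time: 3.5
position: [634.6, 50.0, 200.9]
orientation: [-179.4, 0.1, 91.6]
wrist_force: [-0.9, -0.9, -1.0]
opening: 59.7
grasp_force: 0.0
```

View pics/c2.png

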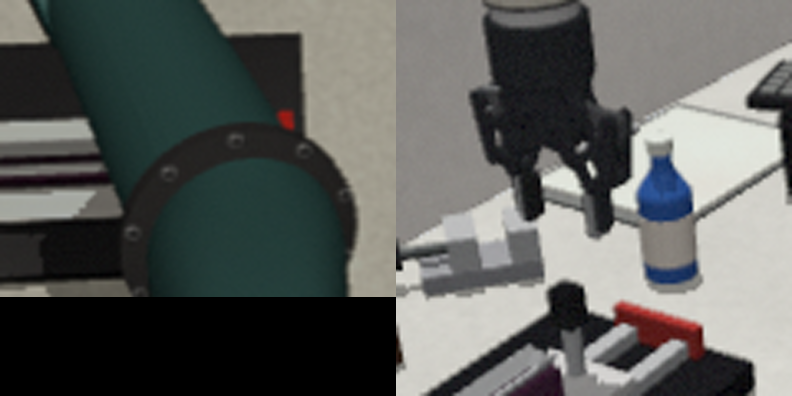

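The side crop shows the open fingers straddling the line above the black handle (fingertips about (530,218) and (597,233), handle (567,290)). I'll descend and pinch.

```bash
python3 -m handwheel '[[[0,0,0,0.002,0.002,0.03,0.4],[0,0,0,0.001,0.001,0.03,0.4],[0,0,0,0,0,0.013,0.4],[0,0,0,0,0,0,-1],[0,0,0,0,0,0,-1]]]';python3 -m handwheel '[[[0,0,0,0,0,0,-1],[0,0,0,0,0,0,-1],[0,0,0,0,0,0,-1]]]'
```

```text
time: 4.1
position: [641.9, 54.4, 133.6]
orientation: [179.9, 0.0, 91.6]
wrist_force: [1.0, -0.1, -0.8]
opening: 31.6
grasp_force: 0.0
time: 4.4
position: [641.8, 54.7, 134.2]
orientation: [179.9, 0.0, 91.6]
wrist_force: [-1.4, -1.1, 6.2]
opening: 22.8
grasp_force: 62.3
```

```bash
python3 -m handwheel '[[[0,0,0,-0.02,0,0,-1],[0,0,0,-0.02,0,0,-1],[0,0,0,-0.02,0,0,-1],[0,0,0,-0.01,0,0,-1],[0,0,0,0,0,0,-1]]]';python3 -m handwheel '[[[0,0,0,-0.005,0,0,-1],[0,0,0,-0.005,0,0,-1],[0,0,0,0,0,0,-1]]]'
```

```text
time: 4.9
position: [643.5, -16.4, 134.3]
orientation: [179.9, 0.1, 91.6]
wrist_force: [-2.5, -2.7, 8.1]
opening: 23.1
grasp_force: 62.6
time: 5.2
position: [643.7, -22.2, 134.3]
orientation: [179.9, -0.2, 91.7]
wrist_force: [-3.5, 3.7, 6.6]
opening: 22.7
grasp_force: 62.5
```

```bash
python3 -m handwheel '[[[0,0,0,-0.004,0,0,-1],[0,0,0,-0.004,0,0,-1],[0,0,0,0,0,0,-1]]]';python3 -m handwheel '[[[0,0,0,-0.004,0,0,-1],[0,0,0,-0.004,0,0,-1],[0,0,0,0,0,0,-1]]]'
```

```text
time: 5.5
position: [643.7, -22.3, 134.2]
orientation: [179.9, -0.7, 91.9]
wrist_force: [-3.9, 14.4, 6.0]
opening: 22.8
grasp_force: 62.4
time: 5.8
position: [643.7, -22.5, 134.3]
orientation: [179.8, -1.2, 92.2]
wrist_force: [-4.0, 23.9, 4.6]
opening: 22.9
grasp_force: 62.5
```

```bash
python3 -m handwheel '[[[0,0,0,0.012,0,0,-1],[0,0,0,0,0,0,0.3],[0,0,0,0,0,0,0.3],[0,0,0,0,0,0,0.3]]]';python3 -m handwheel '[[[0,0,0,0,0,-0.03,0.3],[0,0,0,0,0,-0.04,0.3],[0,0,0,0,0,-0.04,0.3],[0,0,0,-0.038,-0.0245,0,0.3],[0,0,0,-0.038,-0.0245,0,0.3]]]';python3 -m handwheel '[[[0,0,0,-0.038,-0.0245,0,0.3],[0,0,0,-0.038,-0.0245,0,0.3],[0,0,0,-0.038,-0.0245,0,0.3],[0,0,0,-0.038,-0.0245,0,0.3],[0,0,0,-0.038,-0.0245,0,0.3]]]';python3 -m handwheel '[[[0,0,0,-0.038,-0.0245,0,0.3],[0,0,6,0,0,0,0.3],[0,0,0,0,0,0.04,0.3],[0,0,0,0,0,0,0.3]]]'
```

```text
time: 6.2
position: [643.9, -30.7, 132.4]
orientation: [180.0, 0.1, 91.6]
wrist_force: [-0.3, 0.1, -0.5]
opening: 55.3
grasp_force: 0.0
time: 6.7
position: [598.2, -107.1, 244.3]
orientation: [179.7, 0.0, 91.8]
wrist_force: [0.1, -1.7, -0.2]
opening: 55.3
grasp_force: 0.0
time: 7.2
position: [478.4, -302.8, 242.4]
orientation: [180.0, 0.1, 91.6]
wrist_force: [-0.3, -0.9, 0.2]
opening: 55.3
grasp_force: 0.0
time: 7.6
position: [452.8, -338.9, 198.8]
orientation: [-179.6, -0.2, 85.5]
wrist_force: [-0.8, 0.4, 0.2]
opening: 55.5
grasp_force: 0.0
```

```bash
python3 - <<'E'
from h import *
d=snap('top','top2');s=snap('side','side2')
crop(d,(180,90,340,170),4.9,'/tmp/a.png');crop(s,(300,90,460,150+60),2.4,'/tmp/b.png')
a,b=cv2.imread('/tmp/a.png'),cv2.imread('/tmp/b.png');b=b[:205]
crop(s,(310,110,420,195),2.4,'/tmp/b.png');b=cv2.imread('/tmp/b.png')
print(a.shape,b.shape)
cv2.imwrite('pics/c3.png',np.vstack([a,cv2.copyMakeBorder(b,0,0,0,a.shape[1]-b.shape[1],cv2.BORDER_CONSTANT)]))
for X in((643.7,-23,142),(641,77,103),(638,73,103)):print(px(d,X),(np.array(px(d,X))-[180,90])*4.9)
E
```

```text
(392, 784, 3) (204, 264, 3)
(np.float64(304.8), np.float64(119.7)) [611.52 145.53]
(np.float64(270.0), np.float64(125.3)) [441.   172.97]
(np.float64(271.4), np.float64(126.3)) [447.86 177.87]
```

View pics/c3.png

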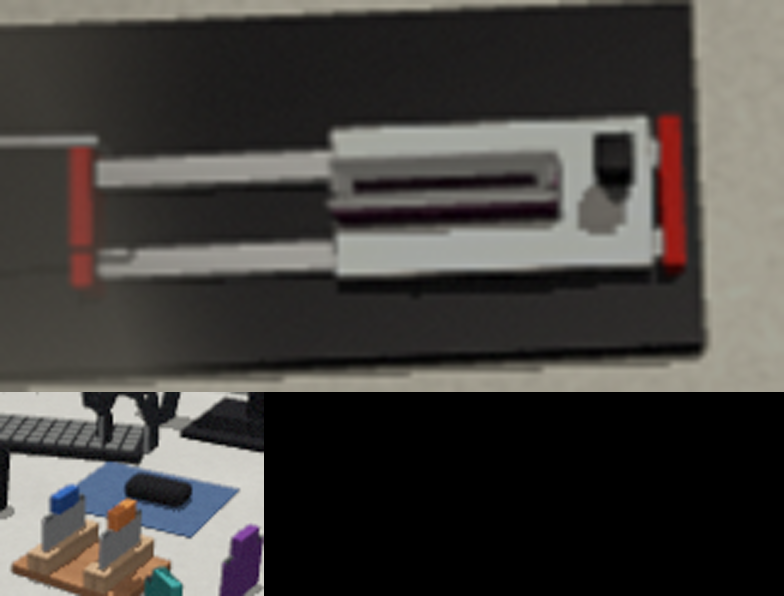

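The top crop shows the carriage against the right stop. The slot mouth centres at about (445,178) and the handle at (613,146), which matches the TCP prediction. The side crop shows the gripper above the orange grip. I'll descend and grasp.

```bash
python3 -m handwheel '[[[0,0,0,0.004,0.0025,0.03,0.3],[0,0,0,0,0,0.03,0.3],[0,0,0,0,0,0.03,0.3],[0,0,0,0,0,0.011,0.3],[0,0,0,0,0,0,0.3]]]';python3 -m handwheel '[[[0,0,0,0,0,0,0.3],[0,0,0,0,0,0,-1],[0,0,0,0,0,0,-1],[0,0,0,0,0,0,-1],[0,0,0,0,0,0,-1]]]'
```

```text
time: 8.2
position: [459.6, -334.6, 101.0]
orientation: [-179.9, -0.0, 85.8]
wrist_force: [-0.3, 0.3, -0.2]
opening: 55.1
grasp_force: 0.0
time: 8.7
position: [458.8, -335.2, 102.6]
orientation: [-179.9, 0.1, 85.7]
wrist_force: [-2.2, 0.6, 6.8]
opening: 15.1
grasp_force: 58.3
```

```bash
python3 -m handwheel '[[[0,0,0,0,0,-0.015,-1],[0,0,0,0,0,-0.025,-1],[0,0,0,0,0,-0.035,-1],[0,0,0,0,0,-0.04,-1],[0,0,0,0,0,-0.03,-1]]]';python3 -m handwheel '[[[0,0,-3,0,0,0,-1],[0,0,-3,0,0,0,-1],[0,0,0,0.02,0.01,0,-1],[0,0,0,0.04,0.019,0,-1],[0,0,0,0.04,0.019,0,-1]]]';python3 -m handwheel '[[[0,0,0,0.04,0.019,0,-1],[0,0,0,0.04,0.019,0,-1],[0,0,0,0.04,0.019,0,-1],[0,0,0,0.04,0.019,0,-1],[0,0,0,0.04,0.019,0,-1]]]';python3 -m handwheel '[[[0,0,0,0.04,0.019,0,-1],[0,0,0,0.04,0.019,0,-1],[0,0,0,0.02,0.01,0,-1],[0,0,0,0,0,0,-1],[0,0,0,0,0,0,-1]]]'
```

```text
time: 9.2
position: [459.5, -334.8, 248.4]
orientation: [179.9, 0.0, 85.7]
wrist_force: [1.3, -0.5, -2.6]
opening: 15.1
grasp_force: 59.2
time: 9.7
position: [503.8, -233.3, 246.1]
orientation: [-180.0, 0.0, 91.5]
wrist_force: [0.9, 0.6, -2.8]
opening: 15.0
grasp_force: 59.1
time: 10.2
position: [593.2, -29.2, 246.0]
orientation: [-179.9, 0.0, 91.7]
wrist_force: [0.5, 0.7, -2.1]
opening: 14.8
grasp_force: 59.0
time: 10.7
position: [637.6, 70.8, 245.7]
orientation: [-179.9, 0.1, 91.8]
wrist_force: [0.5, -0.6, -3.0]
opening: 14.3
grasp_force: 59.0
```

```bash
python3 -m handwheel '[[[0,0,0,0.005,0.002,0,-1],[0,0,0,0,0,0.025,-1],[0,0,0,0,0,0.015,-1],[0,0,0,0,0,0,-1],[0,0,0,0,0,0,-1]]]'
python3 - <<'E'
from h import *
s=snap('side','side3');d=snap('top','top3')
crop(s,(190,130,310,250),4.5,'pics/c4.png')
for n,X in(('floor ctr @bottom',(640,76,115)),('end+',(638.6,126,115)),('end-',(641.4,26,115)),('mouth',(640,76,103)),('m+',(638.4,138,103)),('m-',(641.6,14,103))):print(n,(np.array(px(s,X))-[190,130])*4.5)
E
```

```text
time: 11.2
position: [640.0, 74.9, 205.9]
orientation: [-179.9, 0.0, 91.7]
wrist_force: [0.1, 0.2, -2.9]
opening: 14.6
grasp_force: 58.9
floor ctr @bottom [167.85 313.2 ]
end+ [108.9  353.25]
end- [222.75 275.4 ]
mouth [170.55 330.75]
m+ [ 97.2 381.6]
m- [237.6 284.4]
```

View pics/c4.png

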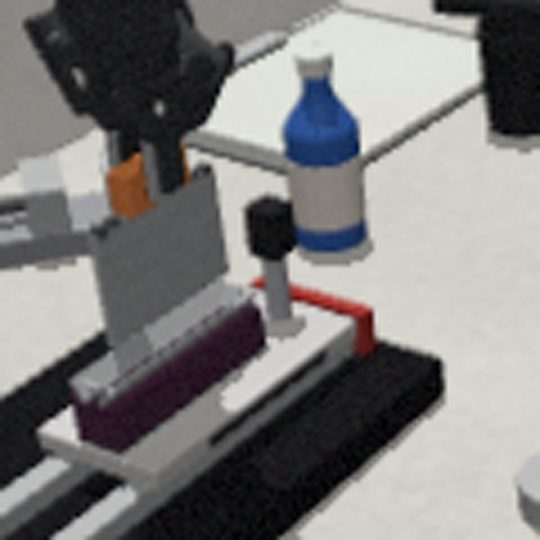

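The side crop shows the plate's lower edge running from (112,363) to (228,288), above the slot mouth centred near (167,346). It is aligned to within a few mm. I'll lower it slowly.

```bash
python3 -m handwheel '[[[0,0,0,0.002,0,0.006,-1],[0,0,0,0,0,0.008,-1],[0,0,0,0,0,0,-1]]]';python3 -m handwheel '[[[0,0,0,0,0,0.006,-1],[0,0,0,0,0,0.006,-1],[0,0,0,0,0,0,-1]]]'
```

```text
time: 11.6
position: [639.2, 77.7, 191.0]
orientation: [-179.9, 0.0, 91.7]
wrist_force: [-0.1, 0.4, -2.4]
opening: 15.1
grasp_force: 59.0
time: 11.9
position: [640.7, 77.8, 179.6]
orientation: [180.0, -0.0, 91.7]
wrist_force: [-0.4, 0.3, -2.1]
opening: 14.7
grasp_force: 59.0
```

```bash
python3 -m handwheel '[[[0,0,0,0,0,0.005,-1],[0,0,0,0,0,0.005,-1],[0,0,0,0,0,0,-1]]]'
```

```text
time: 12.2
position: [641.3, 78.0, 169.9]
orientation: [179.9, -0.1, 91.7]
wrist_force: [3.2, 0.1, -4.4]
opening: 15.0
grasp_force: 58.6
```

```bash
python3 -m handwheel '[[[0,0,0,0,0.001,0.005,-1],[0,0,0,0,0,0.005,-1],[0,0,0,0,0,0,-1]]]';python3 -m handwheel '[[[0,0,0,0,0,0.004,-1],[0,0,0,0,0,0.003,-1],[0,0,0,0,0,0,-1]]]'
```

```text
time: 12.5
position: [641.4, 77.8, 159.5]
orientation: [180.0, -0.0, 91.7]
wrist_force: [3.5, 1.4, -3.8]
opening: 15.0
grasp_force: 58.6
time: 12.8
position: [641.4, 77.9, 152.9]
orientation: [180.0, -0.0, 91.7]
wrist_force: [2.3, -0.8, -5.2]
opening: 14.5
grasp_force: 58.7
```

```bash
python3 -m handwheel '[[[0,0,0,0,0,0.003,-1],[0,0,0,0,0,0.002,-1],[0,0,0,0,0,0,-1]]]';python3 -m handwheel '[[[0,0,0,0,0,0.003,-1],[0,0,0,0,0,0,-1]]]'
```

```text
time: 13.1
position: [641.7, 78.0, 149.7]
orientation: [180.0, 0.0, 91.7]
wrist_force: [1.3, -0.4, 5.9]
opening: 14.4
grasp_force: 60.1
time: 13.3
position: [642.1, 78.0, 149.6]
orientation: [179.9, 0.1, 91.7]
wrist_force: [-3.7, -1.1, 20.9]
opening: 15.1
grasp_force: 62.6
```

```bash
python3 -m handwheel '[[[0,0,0,0,0,-0.005,-1],[0,0,0,0,0,0,0.3],[0,0,0,0,0,0,0.3],[0,0,0,0,0,0,0.3]]]';python3 -m handwheel '[[[0,0,0,0,0,-0.015,0.3],[0,0,0,0,0,-0.04,0.3],[0,0,0,-0.035,0,0,0.3],[0,0,0,-0.035,0,0,0.3],[0,0,0,-0.031,0,0,0.3]]]'; python3 -m handwheel '[[[0,0,0,0,0,0,0.3],[0,0,0,0,0,0,0.3]]]'
python3 - <<'E'
from h import *
s=snap('side','side4');d=snap('top','top4')
crop(s,(170,110,310,250),4.2,'pics/c5.png')
E
```

```text
time: 13.7
position: [640.0, 77.7, 149.5]
orientation: [-179.8, 0.0, 91.7]
wrist_force: [0.0, -0.1, 0.1]
opening: 55.2
grasp_force: 0.0
time: 14.2
position: [644.4, -24.7, 206.6]
orientation: [180.0, 0.0, 91.7]
wrist_force: [0.1, -0.5, -0.9]
opening: 55.7
grasp_force: 0.0
time: 14.4
position: [644.3, -24.1, 205.8]
orientation: [180.0, -0.0, 91.6]
wrist_force: [0.6, 0.8, 0.7]
opening: 55.8
grasp_force: 0.0
```

View pics/c5.png

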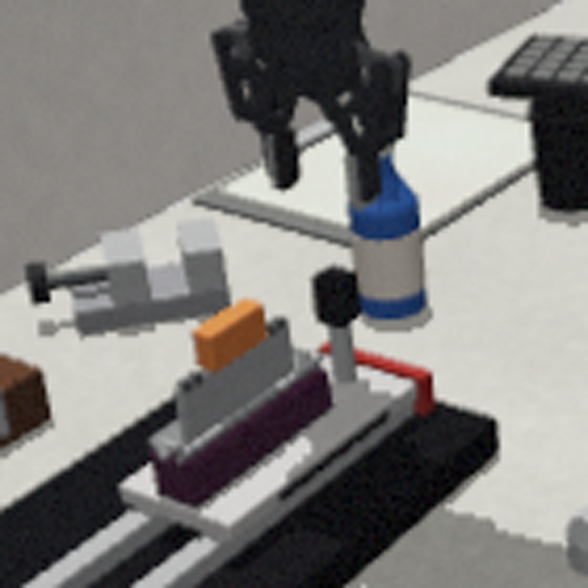

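The plate sits upright in the slot with its grip at (230,335), and the carriage is still at the loading stop. Next I pinch the handle and push to the measuring stop.

```bash
python3 -m handwheel '[[[0,0,0,0,0,0.03,0.3],[0,0,0,0,0,0.03,0.3],[0,0,0,0,0,0.014,0.3],[0,0,0,0,0,0,0.3],[0,0,0,0,0,0,-1]]]';python3 -m handwheel '[[[0,0,0,0,0,0,-1],[0,0,0,0,0,0,-1],[0,0,0,0,0,0,-1],[0,0,0,0,0,0,-1]]]'
```

```text
time: 15.0
position: [644.8, -22.1, 131.9]
orientation: [180.0, -0.0, 91.8]
wrist_force: [0.2, 0.1, 0.5]
opening: 42.3
grasp_force: 0.0
time: 15.4
position: [643.7, -22.7, 133.0]
orientation: [-180.0, -0.0, 91.7]
wrist_force: [-3.6, 0.9, 7.5]
opening: 22.9
grasp_force: 62.3
```

```bash
python3 -m handwheel '[[[0,0,0,0.01,0,0,-1],[0,0,0,0.018,0,0,-1],[0,0,0,0.018,0,0,-1],[0,0,0,0.018,0,0,-1],[0,0,0,0.018,0,0,-1]]]';python3 -m handwheel '[[[0,0,0,0.018,0,0,-1],[0,0,0,0.018,0,0,-1],[0,0,0,0.01,0,0,-1],[0,0,0,0,0,0,-1]]]'
```

```text
time: 15.9
position: [641.8, 55.9, 133.0]
orientation: [-180.0, 0.3, 91.6]
wrist_force: [-2.2, -6.2, 5.3]
opening: 22.7
grasp_force: 62.3
time: 16.3
position: [640.6, 106.9, 132.9]
orientation: [179.9, -0.1, 91.7]
wrist_force: [-3.9, 1.0, 6.5]
opening: 22.9
grasp_force: 62.5
```

```bash
python3 -m handwheel '[[[0,0,0,0.005,0,0,-1],[0,0,0,0.005,0,0,-1],[0,0,0,0.003,0,0,-1],[0,0,0,0.003,0,0,-1],[0,0,0,0,0,0,-1]]]';python3 -m handwheel '[[[0,0,0,0.003,0,0,-1],[0,0,0,0.003,0,0,-1],[0,0,0,0,0,0,-1],[0,0,0,0,0,0,-1]]]'
```

```text
time: 16.8
position: [640.3, 117.2, 133.0]
orientation: [-180.0, 0.3, 91.6]
wrist_force: [-2.7, -6.1, 10.3]
opening: 22.5
grasp_force: 62.8
time: 17.2
position: [640.3, 117.2, 133.0]
orientation: [-179.9, 0.7, 91.4]
wrist_force: [-3.7, -13.8, 11.9]
opening: 22.8
grasp_force: 63.2
```

```bash
python3 -m handwheel '[[[0,0,0,-0.007,0,0,-1],[0,0,0,0,0,0,0.2],[0,0,0,0,0,0,0.2],[0,0,0,0,0,0,0.2]]]';python3 -m handwheel '[[[0,0,0,0,0,-0.025,0.2],[0,0,0,0,0,-0.04,0.2],[0,0,0,0.0128,-0.038,0,-1],[0,0,0,0.0128,-0.038,0,-1],[0,0,0,0.0128,-0.038,0,-1]]]';python3 -m handwheel '[[[0,0,0,0.0128,-0.038,0,-1],[0,0,0,0.0128,-0.038,0,-1],[0,0,0,0.0128,-0.038,0,-1],[0,0,0,0,0,0.04,-1],[0,0,0,0,0,0.04,-1]]]';python3 -m handwheel '[[[0,0,0,0,0,0.03,-1],[0,0,0,0,0,0,-1],[0,0,0,0,0,0,-1]]]'
python3 - <<'E'
from h import *
s=snap('side','side5');d=snap('top','top5')
crop(s,(150,110,330,310),2.9,'pics/c6.png')
E
```

```text
time: 17.6
position: [640.4, 120.6, 131.4]
orientation: [179.9, -0.1, 91.8]
wrist_force: [0.4, 0.4, 0.1]
opening: 51.6
grasp_force: 0.0
time: 18.1
position: [524.0, 155.9, 196.6]
orientation: [179.9, -0.1, 91.8]
wrist_force: [-0.4, 1.0, 0.4]
opening: 8.0
grasp_force: 0.0
time: 18.6
position: [410.0, 191.7, 116.9]
orientation: [179.7, -0.2, 91.9]
wrist_force: [1.7, 0.2, 0.3]
opening: -0.2
grasp_force: 0.0
time: 18.9
position: [409.7, 190.4, 86.3]
orientation: [-180.0, -0.0, 91.8]
wrist_force: [-0.0, 0.1, 0.3]
opening: -0.2
grasp_force: 0.0
```

View pics/c6.png

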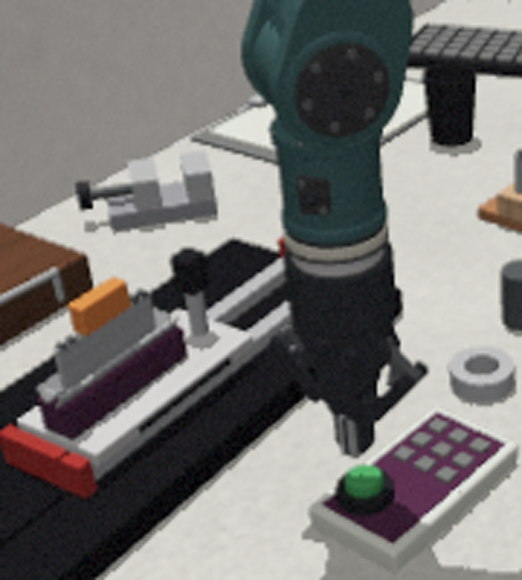

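```bash
python3 - <<'E'
from h import *
s=load('side5');t=load('top0');s0=load('side0')
G=((45,120,50),(80,255,255))
b=blob(s0,*G,(260,260,295,290));b2=blob(s0,(45,120,90),(80,255,255),(260,260,295,290));print(b,b2)
print('tip pred',px(s,(409.7,190.4,72)),'seen',150+352/2.9,110+450/2.9)
for z in(30,35,40,45):
    print(z,w(s0,*b[1],z),w(t,235.9,209.5,z))
E
```

```text
(116, array([275.1 , 275.84]), ((275.0, 276.0), (10.0, 12.0), 90.0)) (88, array([274.92, 274.75]), ((275.0, 275.0), (8.0, 12.0), 90.0))
tip pred (np.float64(273.2), np.float64(265.7)) seen 271.37931034482756 265.1724137931035
30 [417.4 177.7  30. ] [409.9 186.8  30. ]
35 [413.7 182.2  35. ] [409.5 185.8  35. ]
40 [409.9 186.6  40. ] [409.  184.8  40. ]
45 [406.2 191.1  45. ] [408.6 183.8  45. ]
```

The side crop shows the carriage at the far stop with the plate seated, and the closed fingertips at (352,450) above the button at (365,473). Triangulation puts the button at about (409.5,185.5,39), so I correct 4 mm and press.

```bash
python3 -m handwheel '[[[0,0,0,-0.004,0,0.015,-1],[0,0,0,0,0,0.01,-1],[0,0,0,0,0,0,-1]]]';python3 -m handwheel '[[[0,0,0,0,0,0.004,-1],[0,0,0,0,0,0.003,-1],[0,0,0,0,0,0,-1]]]'
```

```text
time: 19.3
position: [410.1, 185.7, 61.4]
orientation: [180.0, 0.0, 91.7]
wrist_force: [-0.3, -0.0, -0.0]
opening: 0.3
grasp_force: 0.0
time: 19.6
position: [410.5, 186.1, 54.5]
orientation: [179.9, -0.0, 91.7]
wrist_force: [0.9, 0.3, 2.3]
opening: -0.1
grasp_force: 1.3
```

Contact is starting (2.3 N), so I press on.

```bash
python3 -m handwheel '[[[0,0,0,0,0,0.003,-1],[0,0,0,0,0,0.002,-1],[0,0,0,0,0,0,-1]]]';python3 -m handwheel '[[[0,0,0,0,0,0.003,-1],[0,0,0,0,0,0,-1],[0,0,0,0,0,0,-1]]]'
```

```text
time: 19.9
position: [410.5, 186.1, 51.5]
orientation: [179.8, -0.0, 91.8]
wrist_force: [-2.4, -1.6, 31.4]
opening: -0.1
grasp_force: 15.2
time: 20.2
position: [410.6, 186.2, 50.9]
orientation: [179.7, 0.0, 91.8]
wrist_force: [-6.4, -2.2, 61.6]
opening: -0.2
grasp_force: 30.9
```

```bash
python3 -m handwheel '[[[0,0,0,0,0,-0.006,-1],[0,0,0,0,0,0,-1],[0,0,0,0,0,0.003,-1],[0,0,0,0,0,0,-1],[0,0,0,0,0,-0.003,-1]]]';python3 -m handwheel '[[[0,0,0,0,0,-0.003,-1],[0,0,0,0,0,0,-1],[0,0,0,0,0,0,-1]]]'
```

```text
time: 20.7
position: [410.5, 186.1, 53.1]
orientation: [179.9, -0.0, 91.7]
wrist_force: [1.6, -0.3, 3.7]
opening: -0.1
grasp_force: 1.6
time: 21.0
position: [410.5, 186.1, 55.0]
orientation: [180.0, -0.0, 91.7]
wrist_force: [1.6, 0.5, 2.7]
opening: -0.2
grasp_force: 1.2
```

The force changes along a spring slope (3.7 N at 53.1 mm, 2.7 N at 55.0 mm), so this is the button and it was pressed to its end. I'll lift off and check.

```bash
python3 -m handwheel '[[[0,0,0,0,0,-0.02,-1],[0,0,0,0,0,-0.04,-1],[0,0,0,0,0,-0.04,-1],[0,0,0,0,0,0,-1],[0,0,0,0,0,0,-1]]]'
python3 - <<'E'
from h import *
s=snap('side','side6')
crop(s,(130,110,400,310),2.9,'pics/c7.png')
print(blob(s,(45,120,50),(80,255,255),(260,260,295,290)))
E
```

```text
time: 21.5
position: [409.6, 185.2, 155.3]
orientation: [-180.0, 0.0, 91.7]
wrist_force: [-0.6, 1.1, 0.4]
opening: 0.2
grasp_force: 0.0
(120, array([275.07, 275.96]), ((275.0, 276.0), (10.0, 12.0), 90.0))
```

View pics/c7.png

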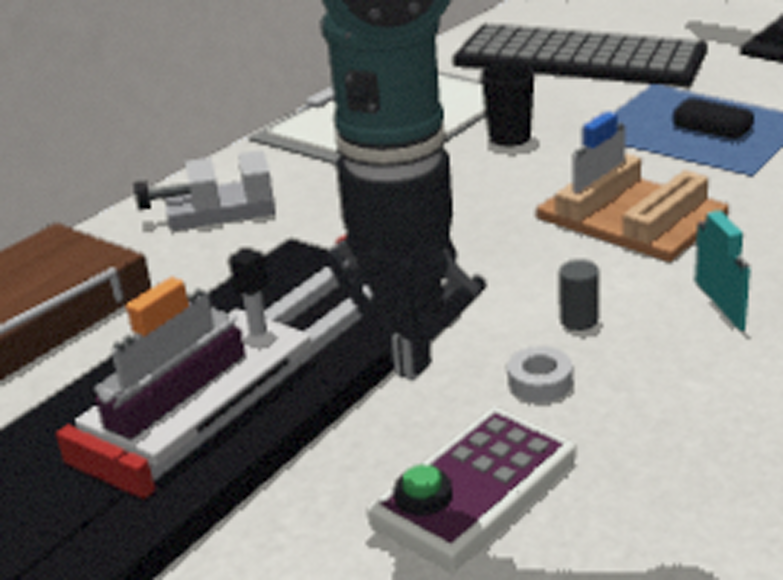

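The carriage is at the measuring stop (105,460) with the plate seated (158,330). The button is up again at (422,482), its image position unchanged, and the robot touches nothing. I'm handing in.

```bash
python3 -c "
from rig import arm
print(arm.finish_job())"
```

```text
the job is handed in; nothing more can be done
None
```

The job is handed in after about 21.5 s of robot time: the orange plate is seated in the carriage at the measuring stop, the start button was pressed fully and has come back up, and the blue plate, ring gauge and setting cylinder were not touched; `finish_job()` returned no verdict.

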